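# Open a bottle with a push-and-turn child-resistant cap

### The job

Open the amber bottle that is standing in the steel bench holder: its child-resistant cap must be pressed straight down firmly (about 18 to 22 N; 28 N would crush the seal) and, still pressed, turned anticlockwise by about a sixth of a turn before it lifts off; never force it against its lock. Set the cap down right way up in the shallow dark steel dish, without dropping it, and leave the other things where they are.

Things in the scene. Friction and masses are not known exactly. Their poses are not given: they have to be found in the camera images.
- cap_center (a point): Centre (half-way up) of the loose black cap, 27 mm tall, z up: a round ribbed skirt 46 mm in diameter, to be gripped at any yaw, above a flange of 60 mm diameter, 4 mm thick, at its foot. The flange's upper face, 7 mm wide all round, on which fingertips can push, is 9.5 mm below this point; the cap's top is 13.5 mm above it, its foot 13.5 mm below it. About 60 g.
- bottle_neck (a point): Point on the bottle's axis at the top of the seal on its neck, 120 to 122 mm above the worktop (inside the cap at the start, 9.5 mm above its centre). Amber bottle, 66 mm diameter, upright in a round steel holder of 92 mm diameter fixed to the worktop. Pushed with some 4 N it first sinks in the holder, by 0 to 10 mm, different each time and not to be seen, until it bottoms.
- bottle: The amber bottle; it slides only up and down in its holder and cannot turn. Origin on its axis, 97 mm below the foot of the locked cap. More than 50 N of the cap on its neck or lock (about 0.8 N m of turning against the lock or the end stop) counts as forcing.
- seal: White sprung disc on the neck under the cap, 22 mm diameter, origin at its underside, 7 mm below its top. Only the cap presses it: once the bottle has bottomed, 2 N to start it, then 6 N for each mm. The cap must go down on the neck by some 2.5 mm (about 17 N) to clear the lock. More than 28 N crushes the seal.
- cap: The cap; origin at the centre of its foot, z up. Three lugs inside sit behind teeth on the neck: turned unpressed it only knocks against the lock after about 5 degrees. Pressed, it turns anticlockwise seen from above; keep it pressed for the whole turn. About 63 degrees (1.1 rad) is ideal; a stop comes at 75 to 90. From 50 degrees to the stop it lifts straight off.
- dish: Shallow round dark steel dish, loose, standing on the worktop: 96 mm over the rim, 18 mm tall with a thick base, inside floor 9 mm above its origin (centre of its underside) and 85 mm wide. 0.2 kg.
- stain_red: Amber reagent bottle with black cap, 54 mm diameter, 118 mm tall, loose bystander; origin at the centre of its underside.
- stain_blue: Another such amber reagent bottle, 54 mm diameter, 118 mm tall, loose bystander; origin at the centre of its underside.
- wash_bottle: White wash bottle with bent spout, 68x83x180 mm, loose bystander; origin at the centre of its underside.
- tape_roll: Roll of tape lying flat, 103 mm diameter, 25 mm tall, loose bystander; origin at the centre of its underside.
- lab_timer: Small standing timer, 22x66x62 mm, loose bystander; origin at the centre of its underside.
- cotton_buds: Tub of cotton buds, 77 mm diameter, 80 mm tall, loose bystander; origin at the centre of its underside.
Not all that is in view belongs to the job. Leave any pink or purple look-alike of the cap alone.

How it is judged:
On the way:
1. the cap is unlocked and lifted clear of the bottle, seal uncrushed (z of cap_center in the frame of bottle_neck above 0.03 m and contact force between cap and seal below 0.1 N), for 0.2 s.
At the end, for the whole second after the job is handed in: The cap lies at rest, right way up (within 0.15 rad), flat on the floor of the steel dish (within 20 mm of its centre, foot within 4 mm of its floor); the dish stands level on the worktop; nothing is held (horizontal distance between cap and dish below 0.02 m and z of cap in the frame of dish between 0.005 and 0.013 m and angle between cap's own z axis and vertical below 0.15 rad and height (world z) of dish below 0.005 m and angle between dish's own z axis and vertical below 0.1 rad and linear speed of cap below 0.02 m/s); the robot touches nothing.
It fails at once if the seal is crushed: the cap presses on it with more than 28 N (contact force between cap and seal above 28 N).
It fails at once if the cap is forced: its lugs or skirt bear on the bottle with more than 50 N (contact force between cap and bottle above 50 N).
It fails at once if the cap is dropped: it is in free air, touched by nothing, off the bottle and more than 30 mm above the dish's underside (horizontal distance between cap and bottle_neck above 0.06 m and z of cap in the frame of dish above 0.03 m and contact force between cap and anything else below 0.02 N).
It fails at once if a bystander is shifted by more than 20 mm (distance of any of stain_red, stain_blue, wash_bottle, tape_roll, lab_timer, cotton_buds from where it was at the start of the episode above 0.02 m).
It also fails if it takes over 54 s, if anything falls off the work surface, if the arm or the gripper's body presses on something with over 40 N, if the wrist force passes 120 N, or if a joint passes its speed limit or range.

### The arm

A 6-joint arm with a two-finger parallel gripper is mounted at the origin on a cart in front of the work surface, level with it; the furniture and walls round the work are solid. World frame = base frame: x ahead of the robot, y to its left, z up, the work surface at z = 0. Lengths are in m, angles in rad, forces in N, time in s.
With the tool pointing down it reaches from about 0.25 to 0.8 m from the base axis. Payload 8.5 kg.
Tool frame: the origin (TCP) lies on the centre line of the jaws, within the pads' length; the fingertips stand 25 mm ahead of it and the grasp point (between the pads) lies 6 mm ahead of it; z points along the fingers, y is the line along which they close (so a half turn about z gives the same grasp; the last joint's range is limited). The gripper opens to 85 mm and grips with 20 to 120 N. Pads are 22 mm wide; open, the fingers measure 114 mm over their backs; the gripper's body (76 mm by 85 mm) begins 54 mm behind the grasp point. The pads swing forward as they close: fully open they stand 13 mm farther back than shut.
Start: joints at [1.146, 0.238, -0.013, 1.319, 0, 1.571], TCP at [0.216, 0.478, 0.256] pointing down, gripper open.
Joint ranges: [-2.66, 2.66], [-1.03, 1.9], [-1.14, 1.46], [-1.82, 2.27], [-1.45, 1.34], [-3.14, 3.14]. Speed limits (rad/s): [2.22, 2.22, 2.79, 3.14, 3.14, 3.14].

### API

Orientations are given as a unit quaternion [w, x, y, z].
In Python, from station import * gives the robot as it stands.
- The arm moves only by the tool drive_tool, never from a script. Its argument "rows" is a list of rows, each an object of numbers: "tx", "ty", "tz": the shift along the world's x, y, z in m; "spin": the turn about the world's z in degrees; "grip": the gripper's target within -1 to 1 (shut at 1, half-way at 0, fully open at -1). A call has 1 to 20 rows; each row is the pose to reach, as a shift and turn from the pose commanded when the call began; what a row does not reach only later rows make up. A row lasts 1/12 s, in which the tool goes at most 41.7 mm and 7.16 degrees, less where a joint would pass 70% of its speed; a pose out of reach is approached as far as the arm can. A call with a gripper value outside its range is refused whole. The fingers move at their own pace and stop on an object; the grip force is fixed at half the most. Time passes only in rows, so rows that repeat a pose let the fingers close. It gives the time, the measured TCP pose, the force, the opening and the grip force at its end, in the units of the state.
- observe(): the state, without advancing time (a new reading comes with each control period).
- grab_frame(name): name is "scene" or "top" or "wrist"; returns the picture (420x560x3 uint8, blue, green, red); there is no depth.
- get_calibration(name): a dict with "camera_matrix" (3x3 intrinsics, pixels), "k1" (the pictures are not rectified: a ray, as slopes to the right and down, at radius r is drawn at 1 + k1 r^2 times it, then the intrinsics apply), "world_to_cam" (4x4, takes a point from world to camera coordinates); the wrist camera has in their place "mount" (4x4, takes a point from camera to tool coordinates, whose origin is the TCP and whose axes are the flange's). Camera axes: x right, y down, z forward; pixel columns grow to the right and rows downward; lengths in m; the calibration is good to about 2 mm. A picture is of the moment at which its call begins: read the wrist's pose just before it. get_calibration takes no time and is no camera call.
- sign_off(): hands the job in; it is judged then, once.
Trained networks look in the newest picture that a camera, given by its name, has taken for a name from the list of things; names that differ only in an ending like _2 or _b are one class to them, and where a whole thing is asked for, a point or a joint stands for the part that bears it (a point fixed in the world has none). Each returns a list of dicts, best first, with "conf" (0 to 1); they miss things now and then, are a little off and sometimes report something else, mostly with a low value. They report only what shows in the picture. A call takes as long as a camera call. They do not tell look-alikes from the thing itself.
- spot_in(camera, query): "point" ([column, row] in pixels, amid what is visible of it).
- regions_of(camera, query): "region" (420x560 bool, what is visible of it) and "point" ([column, row] in pixels, amid what is visible of it).
The state is a dict: "clock": time; "joint_pos": joint angles; "dq": joint speeds; "tau": joint torques, N m; "eef_pos": TCP position; "tcp_rot": TCP orientation; "wrist_force": force on the tool from outside, world axes, zero at the start; "ft_torque": the same for the moment, N m; "grip_width": opening from 0.0 (shut) to 1.0 (fully open); "gripper_force": force on a finger pad.
Only numpy, scipy, OpenCV 4.12 (cv2) and the standard library are available. Lean on these libraries where they do the work, as an engineer would, in place of code of your own. Each camera call takes 0.05 s, during which the arm holds its last target. There are 200 camera calls.

## Working session

There is one attempt and no reset: what is moved stays moved. The work goes in short steps, Python scripts to look and compute and a tool call to move; the robot and the scene stay as the last step left them, time stands still between calls to the robot, and variables do not carry over. Pictures are saved under pics/ and viewed, at most 10 in all, crops included, and the job is handed in when it is done.

Besides the shell and the picture viewer there is one more tool, called after "Request:" by a JSON object that holds its "op" and its "data". drive_tool: Moves the arm, as the interface text tells. Its arguments: {"type":"object","properties":{"rows":{"type":"array"}},"required":["rows"]}

```bash
mkdir -p pics; cat > h.py <<'E'
from station import *
import numpy as np, cv2
from scipy.spatial.transform import Rotation as R
def ray(name,px,st=None):
    c=get_calibration(name);K=np.array(c["camera_matrix"]);k=c["k1"]
    d=np.array([(px[0]-K[0,2])/K[0,0],(px[1]-K[1,2])/K[1,1]]);u=d.copy()
    for _ in range(20): u=d/(1+k*(u@u))
    v=np.array([u[0],u[1],1.])
    if "mount" in c:
        q=st["tcp_rot"];T=np.eye(4);T[:3,:3]=R.from_quat([q[1],q[2],q[3],q[0]]).as_matrix();T[:3,3]=st["eef_pos"]
        M=T@np.array(c["mount"])
    else: M=np.linalg.inv(np.array(c["world_to_cam"]))
    return M[:3,3],M[:3,:3]@v
def at(name,px,z,st=None):
    o,d=ray(name,px,st);return (o+d*(z-o[2])/d[2]).round(4)
E
python3 - <<'E'
from h import *
a=grab_frame("top");b=grab_frame("scene")
cv2.imwrite("pics/top.png",a);cv2.imwrite("pics/scene.png",b)
for n,z in [("cap",.125),("bottle",.1),("dish",.015),("stain_red",.118),("stain_blue",.118),("wash_bottle",.15),("tape_roll",.025),("lab_timer",.06),("cotton_buds",.08)]:
    for r in spot_in("top",n)[:3]: print(n,"top",round(r["conf"],2),np.round(r["point"]),at("top",r["point"],z))
for n in ["cap","dish"]:
    for r in spot_in("scene",n)[:3]: print(n,"scene",round(r["conf"],2),np.round(r["point"]))
print(observe())
E
```

```text
cap top 0.75 [233. 300.] [0.3317 0.2229 0.125 ]
cap top 0.67 [219. 224.] [0.5586 0.1731 0.125 ]
cap top 0.54 [207. 285.] [0.4017 0.2739 0.125 ]
dish top 0.7 [341. 201.] [ 0.5109 -0.2241  0.015 ]
dish top 0.48 [163. 267.] [0.5443 0.3832 0.015 ]
dish top 0.24 [286. 224.] [ 0.5132 -0.0289  0.015 ]
stain_red top 0.62 [283. 228.] [0.4715 0.0021 0.118 ]
stain_red top 0.62 [218. 223.] [0.5676 0.1744 0.118 ]
stain_red top 0.39 [268. 205.] [0.5591 0.0144 0.118 ]
stain_blue top 0.79 [267. 203.] [0.5659 0.012  0.118 ]
wash_bottle top 0.91 [246. 177.] [0.6571 0.0427 0.15  ]
tape_roll top 0.72 [407. 192.] [ 0.4458 -0.4331  0.025 ]
lab_timer top 0.5 [374. 165.] [ 0.5668 -0.366   0.06  ]
cotton_buds top 0.93 [164. 270.] [0.5093 0.3782 0.08  ]
cap scene 0.67 [168. 232.]
cap scene 0.53 [226. 180.]
cap scene 0.45 [176. 210.]
dish scene 0.66 [322. 289.]
dish scene 0.36 [230. 178.]
{'clock': 0.65, 'joint_pos': array([ 1.14597771e+00,  2.38182505e-01, -1.34851683e-02,  1.31919419e+00,
        5.98670812e-06,  1.57079543e+00]), 'dq': array([ 0.00155484, -0.00155017,  0.000661  , -0.00164765, -0.00103279,
       -0.00146953]), 'tau': array([ 1.94479973e-03, -5.38364732e+01,  3.46625054e+01,  2.51831465e-03,
        2.68282156e-04,  6.07641510e-06]), 'eef_pos': array([0.21636662, 0.47830545, 0.25629119]), 'tcp_rot': array([-9.83451411e-06,  2.10815234e-01,  9.77525926e-01, -3.14024232e-05]), 'wrist_force': array([ 1.04433301, -0.15095197,  0.26799758]), 'ft_torque': array([ 0.00564056, -0.00910528,  0.02180169]), 'gripper_force': 0.0, 'grip_width': 0.998590968540091}
```

```bash
cd pics; python3 -c "
import cv2;cv2.imwrite('both.png',cv2.resize(cv2.vconcat([cv2.imread('top.png'),cv2.imread('scene.png')]),(400,600)))"
```

```text
(no output)
```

View pics/top.png

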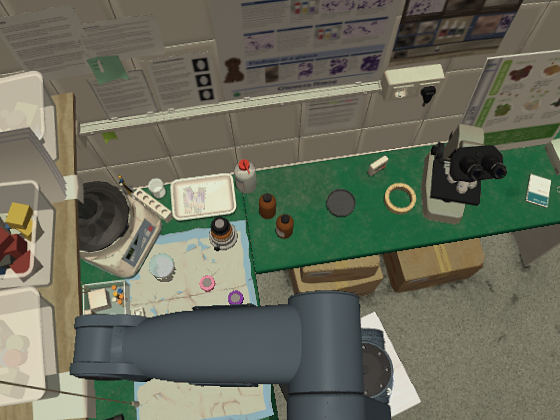

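View pics/scene.png

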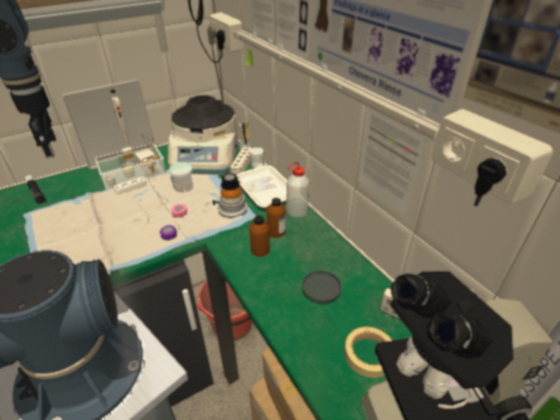

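The bottle with the cap is in its holder at top (220,230). The dish is at (341,201) and the two stain bottles at (267,205) and (285,226). The pink and purple look-alikes are at (207,285) and (235,298). I'll move above the bottle.

Request:
{"op": "drive_tool", "data": {"rows": [{"tx": 0.03,"ty": -0.03,"tz": 0.02},{"tx": 0.06,"ty": -0.055,"tz": 0.04},{"tx": 0.09,"ty": -0.08,"tz": 0.04},{"tx": 0.115,"ty": -0.105,"tz": 0.04},{"tx": 0.14,"ty": -0.13,"tz": 0.04},{"tx": 0.17,"ty": -0.155,"tz": 0.04},{"tx": 0.2,"ty": -0.18,"tz": 0.04},{"tx": 0.225,"ty": -0.205,"tz": 0.04},{"tx": 0.25,"ty": -0.23,"tz": 0.04},{"tx": 0.28,"ty": -0.255,"tz": 0.04},{"tx": 0.31,"ty": -0.28,"tz": 0.04},{"tx": 0.335,"ty": -0.305,"tz": 0.04},{"tx": 0.335,"ty": -0.305,"tz": 0.04},{"tx": 0.335,"ty": -0.305,"tz": 0.04}]}}

```text
invalid input
```

```bash
python3 - <<'E'
from h import *
s=observe();a=grab_frame("wrist");cv2.imwrite("pics/w1.png",a)
print(s["clock"],s["eef_pos"],s["tcp_rot"],s["joint_pos"],s["wrist_force"]);print(np.array(get_calibration("wrist")["mount"]).round(3))
for n,z in [("cap",.125),("dish",.009)]:
    for r in regions_of("wrist",n)[:3]:
        ys,xs=np.nonzero(r["region"]);print(n,r["conf"],np.round(r["point"]),at("wrist",r["point"],z,s),xs.min(),xs.max(),ys.min(),ys.max())
E
```

```text
0.65 [0.21636662 0.47830545 0.25629119] [-9.83451411e-06  2.10815234e-01  9.77525926e-01 -3.14024232e-05] [ 1.14597771e+00  2.38182505e-01 -1.34851683e-02  1.31919419e+00
  5.98670812e-06  1.57079543e+00] [ 1.04433301 -0.15095197  0.26799758]
[[-0.    -0.948 -0.319  0.083]
 [ 1.    -0.    -0.001  0.   ]
 [ 0.001 -0.319  0.948 -0.117]
 [ 0.     0.     0.     1.   ]]
cap 0.73 [203. 383.] [0.3415 0.3474 0.125 ] 187 224 367 405
```

View pics/w1.png

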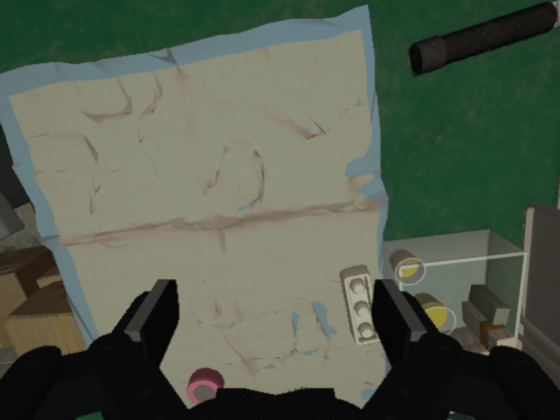

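The wrist view shows the pink look-alike at (205,385), and the arm has not moved. The move was refused, probably because rows need every key, so I'll give them all.

Request:
{"op": "drive_tool", "data": {"rows": [{"tx": 0.06,"ty": -0.055,"tz": 0.04,"spin": 0,"grip": -1},{"tx": 0.115,"ty": -0.105,"tz": 0.04,"spin": 0,"grip": -1},{"tx": 0.17,"ty": -0.155,"tz": 0.04,"spin": 0,"grip": -1},{"tx": 0.225,"ty": -0.205,"tz": 0.04,"spin": 0,"grip": -1},{"tx": 0.28,"ty": -0.255,"tz": 0.04,"spin": 0,"grip": -1},{"tx": 0.335,"ty": -0.305,"tz": 0.04,"spin": 0,"grip": -1},{"tx": 0.335,"ty": -0.305,"tz": 0.04,"spin": 0,"grip": -1},{"tx": 0.335,"ty": -0.305,"tz": 0.04,"spin": 0,"grip": -1},{"tx": 0.335,"ty": -0.305,"tz": 0.04,"spin": 0,"grip": -1},{"tx": 0.335,"ty": -0.305,"tz": 0.04,"spin": 0,"grip": -1},{"tx": 0.335,"ty": -0.305,"tz": 0.04,"spin": 0,"grip": -1},{"tx": 0.335,"ty": -0.305,"tz": 0.04,"spin": 0,"grip": -1},{"tx": 0.335,"ty": -0.305,"tz": 0.04,"spin": 0,"grip": -1},{"tx": 0.335,"ty": -0.305,"tz": 0.04,"spin": 0,"grip": -1},{"tx": 0.335,"ty": -0.305,"tz": 0.04,"spin": 0,"grip": -1}]}}

```text
clock: 2.05
eef_pos: [0.5506, 0.174, 0.2963]
tcp_rot: [-0.0, 0.21, 0.978, -0.0]
wrist_force: [-0.1, 1.6, -0.7]
grip_width: 0.998
gripper_force: 0.0
```

```bash
cat > look.py <<'E'
from h import *
import sys
s=observe();a=grab_frame("wrist");cv2.imwrite(f"pics/{sys.argv[1]}.png",a)
print(s["clock"],s["eef_pos"],s["joint_pos"].round(3),s["wrist_force"])
for q in sys.argv[2:]:
    n,z=q.split("=")
    for r in regions_of("wrist",n)[:3]:
        m=r["region"].astype(np.uint8);c=max(cv2.findContours(m,0,1)[0],key=cv2.contourArea);e=cv2.fitEllipse(c)
        print(n,round(r["conf"],2),np.round(r["point"]),"ell",np.round(e[0]),np.round(e[1]),cv2.boundingRect(c),at("wrist",r["point"],float(z),s),at("wrist",e[0],float(z),s))
E
python3 look.py w2 cap=.12 dish=.009
```

```text
2.05 [0.55062073 0.17395129 0.29634714] [0.306 0.322 0.206 1.455 0.    0.73 ] [-0.10318556  1.60762902 -0.71236726]
cap 0.97 [239.   4.] ell [236.   6.] [15. 49.] (214, 0, 48, 15) [0.4009 0.2115 0.12  ] [0.4007 0.209  0.12  ]
cap 0.89 [318.  36.] ell [318.  39.] [46. 57.] (295, 11, 47, 59) [0.4456 0.2577 0.12  ] [0.4476 0.2576 0.12  ]
cap 0.74 [280. 206.] ell [278. 202.] [60. 61.] (247, 171, 63, 63) [0.5597 0.1744 0.12  ] [0.5556 0.1742 0.12  ]
dish 0.56 [ 10. 266.] ell [ 13. 266.] [32. 68.] (0, 232, 32, 66) [ 0.5199 -0.2011  0.009 ] [ 0.5218 -0.1989  0.009 ]
```

View pics/w2.png

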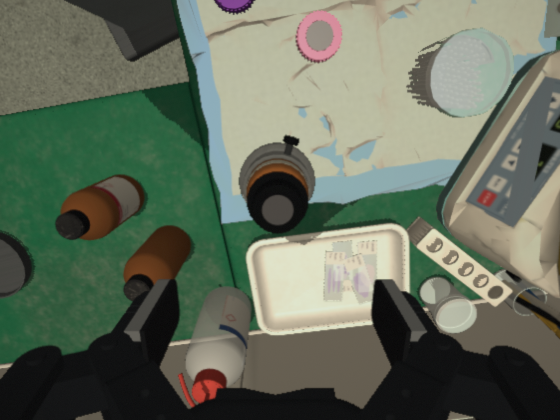

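The wrist view shows the bottle cap: its top disc is at (278,209) and its flange circle is centred at about (278,202). The stain bottles are at lower left, the wash bottle is at (218,340), and the dish edge is at (10,265).

```bash
python3 - <<'E'
from h import *
s=observe();a=cv2.imread("pics/w2.png")
print(at("wrist",(278,209),.125,s),at("wrist",(278.5,202.5),.102,s),at("top",(218.5,223.5),.112))
g=cv2.cvtColor(a,6)[170:240,240:316]
cv2.imwrite("pics/w2c.png",cv2.resize(cv2.convertScaleAbs(a[165:240,240:316],alpha=2.5),None,fx=8,fy=8,interpolation=2))
E
```

```text
[0.5607 0.1726 0.125 ] [0.5617 0.1729 0.102 ] [0.5673 0.1729 0.112 ]
```

View pics/w2c.png

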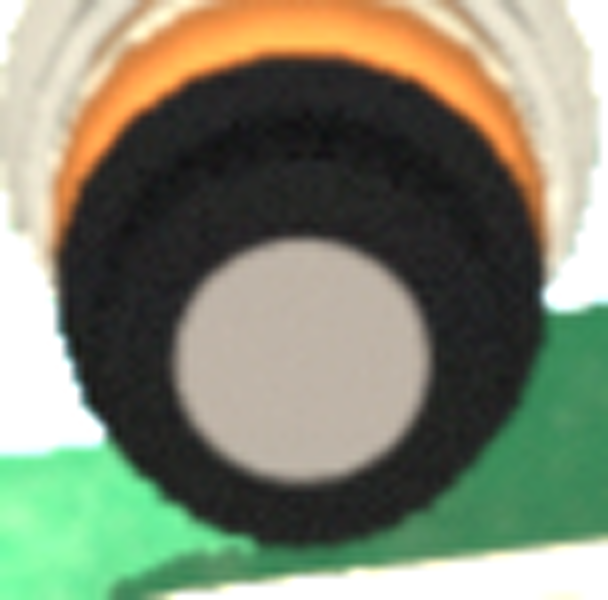

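Disc and flange agree on a cap axis at about (0.561, 0.173). I'll centre, descend to TCP z ≈ 0.134, and close.

Request:
{"op": "drive_tool", "data": {"rows": [{"tx": 0.0106,"ty": -0.001,"tz": -0.03,"spin": 0,"grip": -1},{"tx": 0.0106,"ty": -0.001,"tz": -0.06,"spin": 0,"grip": -1},{"tx": 0.0106,"ty": -0.001,"tz": -0.09,"spin": 0,"grip": -1},{"tx": 0.0106,"ty": -0.001,"tz": -0.12,"spin": 0,"grip": -1},{"tx": 0.0106,"ty": -0.001,"tz": -0.145,"spin": 0,"grip": -1},{"tx": 0.0106,"ty": -0.001,"tz": -0.162,"spin": 0,"grip": -1},{"tx": 0.0106,"ty": -0.001,"tz": -0.162,"spin": 0,"grip": -1},{"tx": 0.0106,"ty": -0.001,"tz": -0.162,"spin": 0,"grip": -1}]}}

```text
clock: 2.87
eef_pos: [0.5612, 0.1728, 0.1342]
tcp_rot: [-0.001, 0.21, 0.978, -0.0]
wrist_force: [0.9, 0.3, -0.9]
grip_width: 1.0
gripper_force: 0.0
```

Request:
{"op": "drive_tool", "data": {"rows": [{"tx": 0,"ty": 0,"tz": 0,"spin": 0,"grip": -0.2},{"tx": 0,"ty": 0,"tz": 0,"spin": 0,"grip": -0.2},{"tx": 0,"ty": 0,"tz": 0,"spin": 0,"grip": -0.15},{"tx": 0,"ty": 0,"tz": 0,"spin": 0,"grip": -0.15},{"tx": 0,"ty": 0,"tz": 0,"spin": 0,"grip": -0.1},{"tx": 0,"ty": 0,"tz": 0,"spin": 0,"grip": -0.1}]}}

```text
clock: 3.37
eef_pos: [0.5621, 0.1722, 0.1347]
tcp_rot: [0.0, 0.211, 0.978, 0.0]
wrist_force: [0.3, -0.9, 0.8]
grip_width: 0.552
gripper_force: 0.5
```

Request:
{"op": "drive_tool", "data": {"rows": [{"tx": 0,"ty": 0,"tz": 0,"spin": 0,"grip": 0},{"tx": 0,"ty": 0,"tz": 0,"spin": 0,"grip": 0.3},{"tx": 0,"ty": 0,"tz": 0,"spin": 0,"grip": 1},{"tx": 0,"ty": 0,"tz": 0,"spin": 0,"grip": 1},{"tx": 0,"ty": 0,"tz": 0,"spin": 0,"grip": 1}]}}

```text
clock: 3.78
eef_pos: [0.5621, 0.1722, 0.1344]
tcp_rot: [0.0, 0.211, 0.978, -0.0]
wrist_force: [-0.3, -3.1, 3.7]
grip_width: 0.515
gripper_force: 60.6
```

Request:
{"op": "drive_tool", "data": {"rows": [{"tx": 0,"ty": 0,"tz": -0.001,"spin": 0,"grip": 1},{"tx": 0,"ty": 0,"tz": -0.002,"spin": 0,"grip": 1},{"tx": 0,"ty": 0,"tz": -0.002,"spin": 0,"grip": 1}]}}

```text
clock: 4.03
eef_pos: [0.5621, 0.1722, 0.133]
tcp_rot: [0.0, 0.211, 0.978, 0.0]
wrist_force: [-2.9, -2.5, 12.1]
grip_width: 0.513
gripper_force: 61.4
```

Request:
{"op": "drive_tool", "data": {"rows": [{"tx": 0,"ty": 0,"tz": -0.0007,"spin": 0,"grip": 1},{"tx": 0,"ty": 0,"tz": -0.0007,"spin": 0,"grip": 1},{"tx": 0,"ty": 0,"tz": -0.0007,"spin": 0,"grip": 1}]}}

```text
clock: 4.28
eef_pos: [0.5621, 0.1722, 0.1327]
tcp_rot: [0.001, 0.211, 0.978, 0.0]
wrist_force: [-3.3, -4.2, 13.6]
grip_width: 0.518
gripper_force: 61.6
```

Request:
{"op": "drive_tool", "data": {"rows": [{"tx": 0,"ty": 0,"tz": -0.001,"spin": 0,"grip": 1},{"tx": 0,"ty": 0,"tz": -0.001,"spin": 0,"grip": 1},{"tx": 0,"ty": 0,"tz": -0.001,"spin": 0,"grip": 1}]}}

```text
clock: 4.53
eef_pos: [0.5621, 0.1722, 0.1321]
tcp_rot: [0.001, 0.211, 0.978, 0.0]
wrist_force: [-5.0, -3.7, 17.3]
grip_width: 0.517
gripper_force: 62.0
```

Request:
{"op": "drive_tool", "data": {"rows": [{"tx": 0,"ty": 0,"tz": -0.0006,"spin": 0,"grip": 1},{"tx": 0,"ty": 0,"tz": -0.0006,"spin": 0,"grip": 1},{"tx": 0,"ty": 0,"tz": -0.0006,"spin": 0,"grip": 1}]}}

```text
clock: 4.78
eef_pos: [0.5621, 0.1722, 0.1317]
tcp_rot: [0.001, 0.211, 0.978, 0.0]
wrist_force: [-6.1, -3.7, 18.7]
grip_width: 0.52
gripper_force: 62.1
```

```bash
python3 -c "
from h import *
for _ in range(4):
  s=observe();print(s['clock'],s['eef_pos'],s['wrist_force'],s['ft_torque']);grab_frame('wrist')"
```

```text
4.7833 [0.56213155 0.17221759 0.13173005] [-6.07490503 -3.74154654 18.71562617] [-0.82059215  1.03722236  0.04681923]
4.8333 [0.56213    0.17223415 0.13174142] [-5.5026997  -3.20600406 19.24719219] [-8.72526956e-01  1.02763604e+00  6.17012596e-04]
4.8833 [0.56215766 0.17219439 0.13174402] [-4.83500489 -3.79725467 18.8472542 ] [-0.86648604  1.09733186  0.01967054]
4.9333 [0.56214504 0.17222133 0.13175442] [-5.4250298  -4.45098608 18.78241446] [-0.82504461  1.06864067  0.0075171 ]
```

Request:
{"op": "drive_tool", "data": {"rows": [{"tx": -0.0006,"ty": -0.0004,"tz": -0.0003,"spin": 0,"grip": 1},{"tx": -0.0006,"ty": -0.0004,"tz": -0.0003,"spin": 0,"grip": 1},{"tx": -0.0006,"ty": -0.0004,"tz": -0.0003,"spin": 3,"grip": 1},{"tx": -0.0006,"ty": -0.0004,"tz": -0.0003,"spin": 6,"grip": 1},{"tx": -0.0006,"ty": -0.0004,"tz": -0.0003,"spin": 8,"grip": 1},{"tx": -0.0006,"ty": -0.0004,"tz": -0.0003,"spin": 8,"grip": 1}]}}

```text
clock: 5.48
eef_pos: [0.5623, 0.1724, 0.1318]
tcp_rot: [0.002, 0.141, 0.99, 0.001]
wrist_force: [-2.4, -2.2, 18.9]
grip_width: 0.514
gripper_force: 62.1
```

```bash
python3 -c "
from h import *
s=observe();print(s['clock'],s['eef_pos'],s['wrist_force'],s['ft_torque'],s['tcp_rot'],s['joint_pos'])"
```

```text
5.4833 [0.56228572 0.17239668 0.13178767] [-2.38297955 -2.18582729 18.90616105] [-0.35625346  0.64092119 -0.07336632] [1.51917965e-03 1.40941503e-01 9.90016360e-01 8.90065212e-04] [ 2.97346892e-01  4.07848299e-01 -9.25848434e-02  1.06685639e+00
  3.20768900e-04  5.80172589e-01]
```

Request:
{"op": "drive_tool", "data": {"rows": [{"tx": 0,"ty": 0,"tz": -0.0004,"spin": 0,"grip": 1},{"tx": 0,"ty": 0,"tz": -0.0004,"spin": 4,"grip": 1},{"tx": 0,"ty": 0,"tz": -0.0004,"spin": 8,"grip": 1},{"tx": 0,"ty": 0,"tz": -0.0004,"spin": 12,"grip": 1},{"tx": 0,"ty": 0,"tz": -0.0004,"spin": 12,"grip": 1}]}}

```text
clock: 5.9
eef_pos: [0.5624, 0.1725, 0.1315]
tcp_rot: [0.002, 0.036, 0.999, 0.001]
wrist_force: [-3.3, -2.3, 21.4]
grip_width: 0.512
gripper_force: 62.2
```

```bash
python3 -c "
from h import *
s=observe();print(s['clock'],s['eef_pos'],s['wrist_force'],s['ft_torque'],s['tcp_rot'])"
```

```text
5.9 [0.56236078 0.17250113 0.13154679] [-3.31929631 -2.30479414 21.35346498] [-0.3783931   0.7674749   0.07540576] [1.74235960e-03 3.55988168e-02 9.99364303e-01 8.23532736e-04]
```

Request:
{"op": "drive_tool", "data": {"rows": [{"tx": 0,"ty": 0,"tz": 0.0002,"spin": 4,"grip": 1},{"tx": 0,"ty": 0,"tz": 0.0002,"spin": 8,"grip": 1},{"tx": 0,"ty": 0,"tz": 0.0002,"spin": 12,"grip": 1},{"tx": 0,"ty": 0,"tz": 0.0002,"spin": 16,"grip": 1},{"tx": 0,"ty": 0,"tz": 0.0002,"spin": 20,"grip": 1},{"tx": 0,"ty": 0,"tz": 0.0002,"spin": 20,"grip": 1}]}}

```text
clock: 6.4
eef_pos: [0.5623, 0.1726, 0.1317]
tcp_rot: [0.002, -0.138, 0.99, 0.001]
wrist_force: [-4.1, -1.0, 19.8]
grip_width: 0.513
gripper_force: 62.1
```

```bash
python3 -c "
from h import *
s=observe();print(s['clock'],s['eef_pos'],s['wrist_force'],s['ft_torque'],s['tcp_rot'])"
```

```text
6.4 [0.56231617 0.17256214 0.13166206] [-4.05817378 -1.00766231 19.77130254] [-0.21659696  0.65907298 -0.00454734] [ 1.80466999e-03 -1.38475883e-01  9.90363975e-01  6.07544680e-04]
```

Request:
{"op": "drive_tool", "data": {"rows": [{"tx": 0,"ty": 0,"tz": 0,"spin": 4,"grip": 1},{"tx": 0,"ty": 0,"tz": 0,"spin": 8,"grip": 1},{"tx": 0,"ty": 0,"tz": 0,"spin": 12,"grip": 1},{"tx": 0,"ty": 0,"tz": 0,"spin": 16,"grip": 1},{"tx": 0,"ty": 0,"tz": 0,"spin": 20,"grip": 1},{"tx": 0,"ty": 0,"tz": 0,"spin": 23,"grip": 1},{"tx": 0,"ty": 0,"tz": 0,"spin": 23,"grip": 1}]}}

```text
clock: 6.98
eef_pos: [0.5624, 0.1726, 0.1317]
tcp_rot: [0.002, -0.333, 0.943, 0.0]
wrist_force: [-2.3, -1.2, 19.8]
grip_width: 0.517
gripper_force: 62.1
```

```bash
python3 -c "
from h import *
s=observe();print(s['clock'],s['eef_pos'],s['wrist_force'],s['ft_torque'],s['tcp_rot'])"
```

```text
6.9833 [0.56235725 0.17264984 0.1316769 ] [-2.33699308 -1.20277485 19.76893484] [-0.11600804  0.72000906 -0.00242953] [ 1.98772425e-03 -3.32708032e-01  9.43027749e-01  2.80110611e-04]
```

Turned 63° with no resisting torque. Now a gentle lift.

Request:
{"op": "drive_tool", "data": {"rows": [{"tx": 0,"ty": 0,"tz": 0.002,"spin": 0,"grip": 1},{"tx": 0,"ty": 0,"tz": 0.004,"spin": 0,"grip": 1},{"tx": 0,"ty": 0,"tz": 0.006,"spin": 0,"grip": 1},{"tx": 0,"ty": 0,"tz": 0.009,"spin": 0,"grip": 1},{"tx": 0,"ty": 0,"tz": 0.012,"spin": 0,"grip": 1},{"tx": 0,"ty": 0,"tz": 0.012,"spin": 0,"grip": 1}]}}

```text
clock: 7.48
eef_pos: [0.5613, 0.172, 0.1417]
tcp_rot: [-0.0, -0.331, 0.944, 0.0]
wrist_force: [0.0, 0.6, -0.6]
grip_width: 0.516
gripper_force: 61.0
```

Lifted freely, with only the cap's weight on the wrist. I'll raise it and travel toward the dish.

Request:
{"op": "drive_tool", "data": {"rows": [{"tx": 0,"ty": 0,"tz": 0.02,"spin": 0,"grip": 1},{"tx": 0,"ty": 0,"tz": 0.05,"spin": 0,"grip": 1},{"tx": 0,"ty": 0,"tz": 0.08,"spin": 0,"grip": 1},{"tx": 0,"ty": 0,"tz": 0.11,"spin": 0,"grip": 1},{"tx": 0,"ty": -0.03,"tz": 0.12,"spin": 0,"grip": 1},{"tx": -0.005,"ty": -0.06,"tz": 0.12,"spin": 0,"grip": 1},{"tx": -0.01,"ty": -0.09,"tz": 0.12,"spin": 0,"grip": 1},{"tx": -0.015,"ty": -0.12,"tz": 0.12,"spin": 0,"grip": 1},{"tx": -0.02,"ty": -0.15,"tz": 0.12,"spin": 0,"grip": 1},{"tx": -0.025,"ty": -0.18,"tz": 0.12,"spin": 0,"grip": 1},{"tx": -0.03,"ty": -0.21,"tz": 0.12,"spin": 0,"grip": 1},{"tx": -0.03,"ty": -0.24,"tz": 0.12,"spin": 0,"grip": 1},{"tx": -0.03,"ty": -0.27,"tz": 0.12,"spin": 0,"grip": 1},{"tx": -0.03,"ty": -0.29,"tz": 0.12,"spin": 0,"grip": 1},{"tx": -0.03,"ty": -0.31,"tz": 0.12,"spin": 0,"grip": 1},{"tx": -0.03,"ty": -0.31,"tz": 0.12,"spin": 0,"grip": 1},{"tx": -0.03,"ty": -0.31,"tz": 0.12,"spin": 0,"grip": 1},{"tx": -0.03,"ty": -0.31,"tz": 0.12,"spin": 0,"grip": 1}]}}

```text
clock: 8.98
eef_pos: [0.5312, -0.1377, 0.2612]
tcp_rot: [-0.0, -0.331, 0.944, 0.0]
wrist_force: [0.0, -0.3, -1.1]
grip_width: 0.512
gripper_force: 61.4
```

```bash
python3 look.py w3 dish=.018 cap=.2; python3 -c "
from h import *
print(at('top',(341,203),.009))"
```

```text
8.9833 [ 0.53122226 -0.13770889  0.26121719] [-0.254  0.278  0.054  1.347  0.    -0.928] [ 0.00915583 -0.32728578 -1.08870396]
dish 0.91 [224. 110.] ell [225. 111.] [92. 97.] (179, 62, 94, 97) [ 0.5057 -0.2232  0.018 ] [ 0.506  -0.2218  0.018 ]
cap 0.78 [554. 320.] ell [555. 320.] [11. 29.] (549, 305, 11, 29) [0.459  0.0296 0.2   ] [0.4588 0.03   0.2   ]
cap 0.68 [277. 281.] ell [275. 277.] [111. 130.] (217, 215, 118, 128) [ 0.5455 -0.1239  0.2   ] [ 0.5444 -0.1262  0.2   ]
cap 0.43 [547. 402.] ell [549. 401.] [25. 39.] (536, 381, 24, 39) [0.5034 0.0823 0.2   ] [0.5018 0.0826 0.2   ]
[ 0.5073 -0.2219  0.009 ]
```

View pics/w3.png

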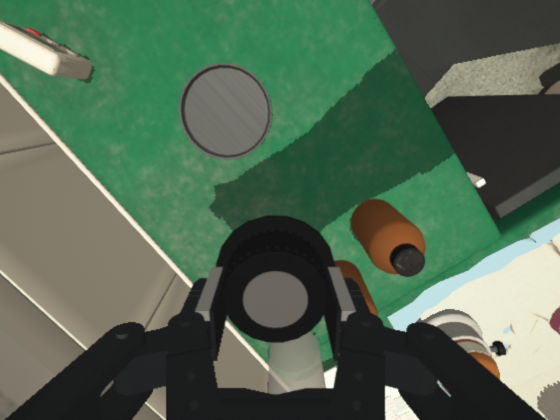

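The wrist view shows the cap level and centred in the jaws at (275,280), and the dish at (225,110), which is (0.506, -0.222). I'll go over it and descend.

Request:
{"op": "drive_tool", "data": {"rows": [{"tx": -0.008,"ty": -0.028,"tz": 0,"spin": 0,"grip": 1},{"tx": -0.016,"ty": -0.056,"tz": -0.01,"spin": 0,"grip": 1},{"tx": -0.025,"ty": -0.084,"tz": -0.03,"spin": 0,"grip": 1},{"tx": -0.025,"ty": -0.084,"tz": -0.06,"spin": 0,"grip": 1},{"tx": -0.025,"ty": -0.084,"tz": -0.09,"spin": 0,"grip": 1},{"tx": -0.025,"ty": -0.084,"tz": -0.12,"spin": 0,"grip": 1},{"tx": -0.025,"ty": -0.084,"tz": -0.15,"spin": 0,"grip": 1},{"tx": -0.025,"ty": -0.084,"tz": -0.175,"spin": 0,"grip": 1},{"tx": -0.025,"ty": -0.084,"tz": -0.19,"spin": 0,"grip": 1},{"tx": -0.025,"ty": -0.084,"tz": -0.2,"spin": 0,"grip": 1},{"tx": -0.025,"ty": -0.084,"tz": -0.205,"spin": 0,"grip": 1},{"tx": -0.025,"ty": -0.084,"tz": -0.205,"spin": 0,"grip": 1},{"tx": -0.025,"ty": -0.084,"tz": -0.205,"spin": 0,"grip": 1}]}}

```text
clock: 10.22
eef_pos: [0.507, -0.222, 0.0572]
tcp_rot: [0.0, -0.331, 0.944, -0.0]
wrist_force: [-0.0, 0.7, -0.7]
grip_width: 0.517
gripper_force: 61.4
```

Request:
{"op": "drive_tool", "data": {"rows": [{"tx": 0,"ty": 0,"tz": -0.002,"spin": 0,"grip": 1},{"tx": 0,"ty": 0,"tz": -0.004,"spin": 0,"grip": 1},{"tx": 0,"ty": 0,"tz": -0.006,"spin": 0,"grip": 1},{"tx": 0,"ty": 0,"tz": -0.007,"spin": 0,"grip": 1},{"tx": 0,"ty": 0,"tz": -0.007,"spin": 0,"grip": 1}]}}

```text
clock: 10.63
eef_pos: [0.5063, -0.2221, 0.0494]
tcp_rot: [-0.0, -0.331, 0.944, -0.0]
wrist_force: [-0.2, -0.1, -0.7]
grip_width: 0.513
gripper_force: 61.4
```

```bash
python3 look.py w4 dish=.018; python3 -c "
from h import *
print(observe()['wrist_force'])
cv2.imwrite('pics/s4.png',cv2.resize(grab_frame('scene')[220:360,240:420],None,fx=4,fy=4))"
```

```text
10.6333 [ 0.50625952 -0.2221077   0.04940716] [-0.413  0.433 -0.294  0.844 -0.    -1.088] [-0.23149595 -0.13460439 -0.74281818]
dish 0.66 [259. 216.] ell [273. 269.] [158. 177.] (178, 183, 192, 118) [ 0.486  -0.2469  0.018 ] [ 0.5032 -0.2247  0.018 ]
[ 0.64081665 -0.38603654 -0.58412001]
```

View pics/w4.png

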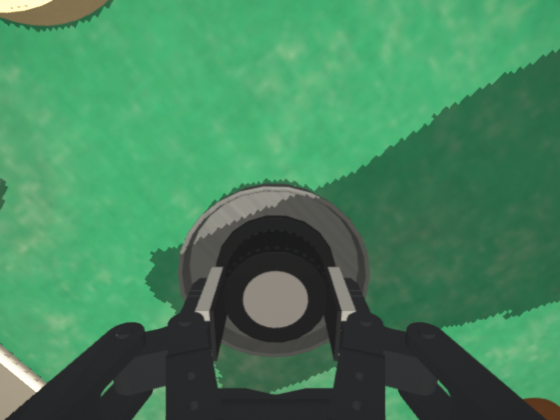

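The cap is centred over the dish at (275,270), not yet touching. I'll lower it until contact.

Request:
{"op": "drive_tool", "data": {"rows": [{"tx": 0,"ty": 0,"tz": -0.001,"spin": 0,"grip": 1},{"tx": 0,"ty": 0,"tz": -0.002,"spin": 0,"grip": 1},{"tx": 0,"ty": 0,"tz": -0.0025,"spin": 0,"grip": 1},{"tx": 0,"ty": 0,"tz": -0.0025,"spin": 0,"grip": 1}]}}

```text
clock: 11.12
eef_pos: [0.5063, -0.2221, 0.0468]
tcp_rot: [-0.0, -0.331, 0.944, 0.0]
wrist_force: [0.7, 0.2, -0.4]
grip_width: 0.514
gripper_force: 61.4
```

Request:
{"op": "drive_tool", "data": {"rows": [{"tx": 0,"ty": 0,"tz": -0.001,"spin": 0,"grip": 1},{"tx": 0,"ty": 0,"tz": -0.0015,"spin": 0,"grip": 1},{"tx": 0,"ty": 0,"tz": -0.0015,"spin": 0,"grip": 1}]}}

```text
clock: 11.37
eef_pos: [0.5064, -0.2221, 0.0455]
tcp_rot: [0.0, -0.331, 0.944, -0.0]
wrist_force: [0.5, 0.2, -0.2]
grip_width: 0.517
gripper_force: 61.4
```

Request:
{"op": "drive_tool", "data": {"rows": [{"tx": 0,"ty": 0,"tz": -0.001,"spin": 0,"grip": 1},{"tx": 0,"ty": 0,"tz": -0.001,"spin": 0,"grip": 1},{"tx": 0,"ty": 0,"tz": -0.001,"spin": 0,"grip": 1}]}}

```text
clock: 11.62
eef_pos: [0.5064, -0.2221, 0.0453]
tcp_rot: [0.0, -0.331, 0.944, -0.0]
wrist_force: [-3.1, 0.7, 9.9]
grip_width: 0.515
gripper_force: 62.4
```

In contact with the floor. Easing off slightly, then opening and withdrawing.

Request:
{"op": "drive_tool", "data": {"rows": [{"tx": 0,"ty": 0,"tz": 0.0007,"spin": 0,"grip": 1},{"tx": 0,"ty": 0,"tz": 0.0007,"spin": 0,"grip": -0.2},{"tx": 0,"ty": 0,"tz": 0.0007,"spin": 0,"grip": -0.3},{"tx": 0,"ty": 0,"tz": 0.0007,"spin": 0,"grip": -0.4},{"tx": 0,"ty": 0,"tz": 0.0007,"spin": 0,"grip": -0.4},{"tx": 0,"ty": 0,"tz": 0.0007,"spin": 0,"grip": -0.4}]}}

```text
clock: 12.12
eef_pos: [0.5063, -0.2221, 0.045]
tcp_rot: [-0.0, -0.331, 0.944, 0.0]
wrist_force: [0.4, -0.1, 0.8]
grip_width: 0.701
gripper_force: 0.0
```

Request:
{"op": "drive_tool", "data": {"rows": [{"tx": 0,"ty": 0,"tz": 0.005,"spin": 0,"grip": -0.4},{"tx": 0,"ty": 0,"tz": 0.015,"spin": 0,"grip": -0.4},{"tx": 0,"ty": 0,"tz": 0.03,"spin": 0,"grip": -0.4},{"tx": 0,"ty": 0,"tz": 0.06,"spin": 0,"grip": -0.4},{"tx": 0,"ty": 0,"tz": 0.1,"spin": 0,"grip": -0.4},{"tx": 0,"ty": 0,"tz": 0.14,"spin": 0,"grip": -0.4},{"tx": 0,"ty": 0,"tz": 0.16,"spin": 0,"grip": -0.4},{"tx": 0,"ty": 0,"tz": 0.16,"spin": 0,"grip": -0.4},{"tx": 0,"ty": 0,"tz": 0.16,"spin": 0,"grip": -0.4}]}}

```text
clock: 12.87
eef_pos: [0.5071, -0.2224, 0.2075]
tcp_rot: [0.001, -0.331, 0.944, -0.001]
wrist_force: [-0.2, -0.5, -0.3]
grip_width: 0.699
gripper_force: 0.0
```

```bash
python3 look.py w5 dish=.018 cap=.022
```

```text
12.8667 [ 0.50709209 -0.22244118  0.20750722] [-0.413  0.304 -0.048  1.215 -0.    -1.088] [-0.2003682  -0.47817125 -0.31798083]
dish 0.57 [263. 216.] ell [276. 191.] [ 97. 100.] (226, 143, 101, 98) [ 0.5331 -0.2168  0.018 ] [ 0.5059 -0.2224  0.018 ]
cap 0.71 [280. 191.] ell [276. 189.] [61. 61.] (246, 158, 62, 63) [ 0.5026 -0.22    0.022 ] [ 0.5029 -0.224   0.022 ]
cap 0.44 [162.  39.] ell [152.  18.] [ 80. 120.] (82, 0, 135, 63) [ 0.4634 -0.374   0.022 ] [ 0.4552 -0.3887  0.022 ]
```

View pics/w5.png

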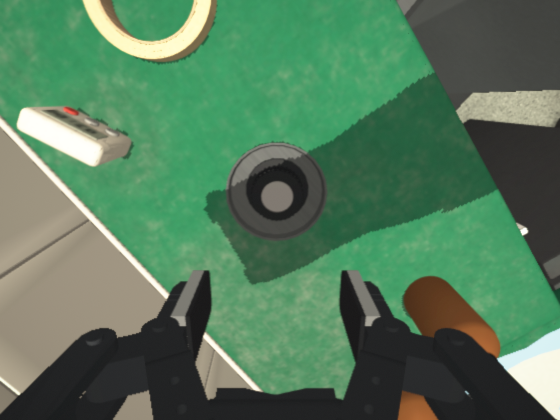

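The cap sits upright and centred in the dish at (276,190), and the gripper is clear of it.

```bash
python3 -c "
from station import *
print(sign_off())"
```

```text
the job is handed in; nothing more can be done
None
```

The bottle is open: pressed at about 20 N, the cap turned 63° and lifted off freely. It now sits upright within a few mm of the dish's centre, and I handed the job in at about 13 s of the 54 s; no verdict came back.

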